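Clear the luthier's bench: planes, gouges and clamp back to their trays

ROBOT

A 6-joint arm with a two-finger parallel gripper is mounted at the origin on the work surface. World frame = base frame: x ahead of the robot, y to its left, z up, the work surface at z = 0. Lengths are in m, angles in rad, forces in N, time in s.
With the tool pointing down it reaches from about 0.375 to 0.975 m from the base axis. Payload 3.8 kg.
Tool frame: the origin (TCP) lies between the finger pads; the fingertips stand ahead of it and the grasp point (between the pads) lies 2 mm behind it (env.tcp_to_tips is the z of the fingertips in the tool frame, in m); z points along the fingers, y is the line along which they close (so a half turn about z gives the same grasp; the last joint's range is limited). The gripper opens to 88 mm and grips with 3 to 60 N. Pads are 18 mm wide; open, the fingers measure 123 mm over their backs; the gripper's body (75 mm by 187 mm) begins 45 mm behind the grasp point.
Start: joints at [-1.137, 0.264, 1.604, -0, 1.274, -0.037], TCP at [0.306, -0.602, 0.256] pointing down, gripper open.
Joint ranges: [-2.63, 2.63], [-0.94, 2.18], [0.31, 2.57], [-1.31, 4.45], [0, 2.66], [-2.55, 2.55]. Speed limits (rad/s): [2.57, 2.57, 3.14, 3.14, 3.14, 3.14].

INTERFACE

Orientations are given as [roll, pitch, yaw] about the fixed x, y, z axes, in that order (R = Rz(yaw) Ry(pitch) Rx(roll)).
In Python, from workcell import env gives the robot as it stands.
- The arm moves only by the tool step_arm, never from a script. Its argument "targets" is a list of rows, each a list of 3 entries, a list of its own where there are three numbers: the shift along the tool's x, y, z in units of 80 mm (1.0 is 80 mm), then the turn about the tool's z in units of 180 degrees (1.0 is 180 degrees), then the finger opening in mm, from 0 to 88.1. A call has exactly 8 rows; each row is the pose to reach, as a shift and turn from the pose commanded when the call began, along the tool's axes at that moment, turning the shorter way round; what a row does not reach only later rows make up. A row lasts 1/8 s, in which the tool goes at most 62.5 mm and 10.7 degrees, less where a joint would pass 70% of its speed; a pose out of reach is approached as far as the arm can. A call with a number of a shift or a turn outside -1 to 1 is refused whole. A call with a gripper value outside its range is refused whole. The fingers move at their own pace and stop on an object; the grip force is fixed at half the most. Time passes only in rows, so rows that repeat a pose let the fingers close, or fill a call up. It gives the time, the measured TCP pose, the force, the opening and the grip force at its end, in the units of the state.
- env.get_obs(): the state, without advancing time (a new reading comes with each control period).
- env.snapshot(name): name is "side" or "top"; returns the picture (420x560x3 uint8, red, green, blue); there is no depth.
- env.camera_info(name): a dict with "camera_matrix" (3x3 intrinsics, pixels), "eye" and "rotation" of the camera in the world. Camera axes: x right, y down, z forward; pixel columns grow to the right and rows downward; lengths in m; the calibration is good to about 2 mm. A picture is of the moment at which its call begins. camera_info takes no time and is no camera call.
- env.hand_in(): hands the job in; it is judged then, once.
The state is a dict: "time": time; "joints": joint angles; "qd": joint speeds; "joint_efforts": joint torques, N m; "position": TCP position; "tool_rot": TCP orientation; "wrist_force": force on the tool from outside, world axes, zero at the start; "wrist_torque": the same for the moment, N m; "finger_gap": finger opening in m; "grasp_force": force on a finger pad.
Only numpy, scipy, OpenCV 4.12 (cv2) and the standard library are available. Lean on these libraries where they do the work, as an engineer would, in place of code of your own. Each camera call takes 0.05 s, during which the arm holds its last target. There are 200 camera calls.

TASK

Sort the five loose things on the bench into their trays: both brass finger planes into the green tray, both palm gouges into the blue tray and the spool clamp into the red tray. Set each one down rather than dropping it, resting on the tray's floor and the same way up as it stands or lies now, and leave the pencil jar and the small steel cup where they stand.

Things in the scene. Friction and masses are not known exactly. Their poses are not given: they have to be found in the camera images.
- plane_a: Small brass finger plane (violin maker's), loose, standing on its sole: brass body 52 mm long (x), 24 mm wide (y) and 20 mm high, with a steel iron and dark wedge that stand up on top to 36 mm along the middle. Take it across the two long brass sides. Origin at the centre of its sole; z up. 80 to 170 g. One of two alike.
- plane_b: Small brass finger plane (violin maker's), loose, standing on its sole: brass body 52 mm long (x), 24 mm wide (y) and 20 mm high, with a steel iron and dark wedge that stand up on top to 36 mm along the middle. Take it across the two long brass sides. Origin at the centre of its sole; z up. 80 to 170 g. One of two alike.
- gouge_a: Palm gouge, loose, lying on its flat-bottomed, orange-brown wooden handle. Handle 60 mm long (x), 24 mm wide (y), 22 mm high, with a round butt that reaches 40 mm behind the origin (-x); brass collar and thin steel blade point to +x, tip 57 mm from the origin, 11 mm up. Take it across the handle. Origin under the middle of the handle, on its flat underside; z up. 40 to 85 g. One of two alike.
- gouge_b: Palm gouge, loose, lying on its flat-bottomed, orange-brown wooden handle. Handle 60 mm long (x), 24 mm wide (y), 22 mm high, with a round butt that reaches 40 mm behind the origin (-x); brass collar and thin steel blade point to +x, tip 57 mm from the origin, 11 mm up. Take it across the handle. Origin under the middle of the handle, on its flat underside; z up. 40 to 85 g. One of two alike.
- spool_clamp: Spool clamp, loose, standing upright: two pale maple discs, 36 mm in diameter, on a thin steel screw. Foot disc from 0 to 16 mm height, upper disc from 48 to 66 mm (fixed on the screw, does not slide or turn; cork faces of 34 mm diameter inside), steel wing nut (26 by 4 mm) on top up to 79 mm. Take it across the upper disc. Origin at the centre of its underside; z up. 50 to 100 g.
- tray_green: Shallow open tray, fixed to the bench, with a thin oak rim and a green floor: inside 140 mm (x) by 150 mm (y), rims 4 mm thick, rim top 18 mm and floor top 6 mm above the bench. Origin at the centre of its underside, on the bench; x and y along its sides, z up. Place for the finger planes.
- tray_blue: Shallow open tray, fixed to the bench, with a thin oak rim and a blue floor: inside 140 mm (x) by 150 mm (y), rims 4 mm thick, rim top 18 mm and floor top 6 mm above the bench. Origin at the centre of its underside, on the bench; x and y along its sides, z up. Place for the palm gouges.
- tray_red: Shallow open tray, fixed to the bench, with a thin oak rim and a red floor: inside 140 mm (x) by 150 mm (y), rims 4 mm thick, rim top 18 mm and floor top 6 mm above the bench. Origin at the centre of its underside, on the bench; x and y along its sides, z up. Place for the spool clamp.
- pencil_jar: Glass jar with pencils in it, 72 mm in diameter, 95 mm high, pencils up to 170 mm, at the right of the bench (-y). Bystander, loose: leave it alone. Origin at the centre of its underside.
- steel_cup: Small open steel cup, 36 mm in diameter, 30 mm high, between the things and the trays. Bystander, loose: leave it alone. Origin at the centre of its underside.
Mind the look-alikes: they are no part of the job. Of the things that look like the tray_red, the larger one is meant.

How it is judged:
At the end, for the whole second after the job is handed in: Planes in green, gouges in blue, clamp in red tray: origins within 62 mm (tray x) and 67 mm (tray y) of its centre, 3 to 10 mm above its underside (floor at 6), z axis within 0.15 rad of vertical, released, at rest; jar and cup moved under 20 mm, tilted under 0.3 rad (x of plane_a in the frame of tray_green between -0.062 and 0.062 m and y of plane_a in the frame of tray_green between -0.067 and 0.067 m and z of plane_a in the frame of tray_green between 0.003 and 0.01 m and angle between each of plane_a, plane_b, gouge_a, gouge_b, spool_clamp's own z axis and vertical below 0.15 rad and linear speed of each of plane_a, plane_b, gouge_a, gouge_b, spool_clamp below 0.02 m/s and angular speed of each of plane_a, plane_b, gouge_a, gouge_b, spool_clamp below 0.2 rad/s and contact force between each of plane_a, plane_b, gouge_a, gouge_b, spool_clamp and the fingers below 0.05 N and x of plane_b in the frame of tray_green between -0.062 and 0.062 m and y of plane_b in the frame of tray_green between -0.067 and 0.067 m and z of plane_b in the frame of tray_green between 0.003 and 0.01 m and x of gouge_a in the frame of tray_blue between -0.062 and 0.062 m and y of gouge_a in the frame of tray_blue between -0.067 and 0.067 m and z of gouge_a in the frame of tray_blue between 0.003 and 0.01 m and x of gouge_b in the frame of tray_blue between -0.062 and 0.062 m and y of gouge_b in the frame of tray_blue between -0.067 and 0.067 m and z of gouge_b in the frame of tray_blue between 0.003 and 0.01 m and x of spool_clamp in the frame of tray_red between -0.062 and 0.062 m and y of spool_clamp in the frame of tray_red between -0.067 and 0.067 m and z of spool_clamp in the frame of tray_red between 0.003 and 0.01 m and not (distance of pencil_jar from where it was at the start of the episode above 0.02 m or angle between pencil_jar's own z axis and vertical above 0.3 rad) and not (distance of steel_cup from where it was at the start of the episode above 0.02 m or angle between steel_cup's own z axis and vertical above 0.3 rad)); the robot touches nothing.
It fails at once if one of the five things is dropped or thrown (faster than 0.8 m/s out of the fingers, a free fall of about 33 mm) ((linear speed of plane_a above 0.8 m/s and contact force between plane_a and the fingers below 0.01 N) or (linear speed of plane_b above 0.8 m/s and contact force between plane_b and the fingers below 0.01 N) or (linear speed of gouge_a above 0.8 m/s and contact force between gouge_a and the fingers below 0.01 N) or (linear speed of gouge_b above 0.8 m/s and contact force between gouge_b and the fingers below 0.01 N) or (linear speed of spool_clamp above 0.8 m/s and contact force between spool_clamp and the fingers below 0.01 N)).
It fails at once if the pencil_jar is pushed more than 20 mm or tipped more than 0.3 rad (distance of pencil_jar from where it was at the start of the episode above 0.02 m or angle between pencil_jar's own z axis and vertical above 0.3 rad).
It fails at once if the steel_cup is pushed more than 20 mm or tipped more than 0.3 rad (distance of steel_cup from where it was at the start of the episode above 0.02 m or angle between steel_cup's own z axis and vertical above 0.3 rad).
It also fails if it takes over 120 s, if anything falls off the work surface, if the arm or the gripper's body presses on something with over 40 N, if the wrist force passes 120 N, or if a joint passes its speed limit or range.

## Working session

There is one attempt and no reset: what is moved stays moved. The work goes in short steps, Python scripts to look and compute and a tool call to move; the robot and the scene stay as the last step left them, time stands still between calls to the robot, and variables do not carry over. Pictures are saved under pics/ and viewed, at most 14 in all, crops included, and the job is handed in when it is done.

Besides the shell and the picture viewer there is one more tool, called after ">>>" as name([rows], argument=value, ...), one row to a line, values as JSON. step_arm: Moves the arm, as the interface text tells. Shifts and turns lie within -1 to 1; 1 stands for 80 mm of shift or 180 degrees of turn. Its arguments: {"type":"object","properties":{"targets":{"type":"array","items":{"type":"array"}}},"required":["targets"]}

```bash
mkdir -p pics
python3 - <<'E'
from workcell import env
import cv2
for n in("top","side"):
    cv2.imwrite(f"pics/{n}0.png",cv2.resize(env.snapshot(n)[:,:,::-1],(800,600),interpolation=cv2.INTER_CUBIC))
    print(env.camera_info(n))
o=env.get_obs();print(o,env.tcp_to_tips)
E
```

```text
{'camera_matrix': array([[410.0054894 ,   0.        , 281.09781647],
       [  0.        , 410.0054894 , 211.15957848],
       [  0.        ,   0.        ,   1.        ]]), 'eye': array([ 0.36561664, -0.09008094,  0.95615041]), 'rotation': array([-3.02885061,  0.00705564, -1.57913615])}
{'camera_matrix': array([[460.279378  ,   0.        , 280.77867686],
       [  0.        , 460.279378  , 209.34250621],
       [  0.        ,   0.        ,   1.        ]]), 'eye': array([-0.01985306,  0.62539759,  0.71177371]), 'rotation': array([-2.23300613,  0.0095573 , -2.55777639])}
{'time': 0.1, 'joints': array([-1.13687313e+00,  2.64689988e-01,  1.60524989e+00, -4.76519444e-05,
        1.27372263e+00, -3.69020070e-02]), 'qd': array([-0.00056171, -0.00096923, -0.00325998, -0.00010817,  0.00135881,
       -0.00057971]), 'joint_efforts': array([ 6.07163402e-04, -5.03620863e+01, -3.58070326e+01,  7.30672851e-02,
        2.33079441e-02, -5.69794895e-05]), 'position': array([ 0.30591647, -0.60099823,  0.25449756]), 'tool_rot': array([-3.13952252e+00, -3.08598592e-05,  4.70839168e-01]), 'wrist_force': array([-0.49729518, -0.39619322,  0.10081064]), 'wrist_torque': array([ 0.00304877, -0.00357563,  0.0665583 ]), 'grasp_force': 0.0, 'finger_gap': 0.08849500963961232} 0.017
```

View pics/top0.png

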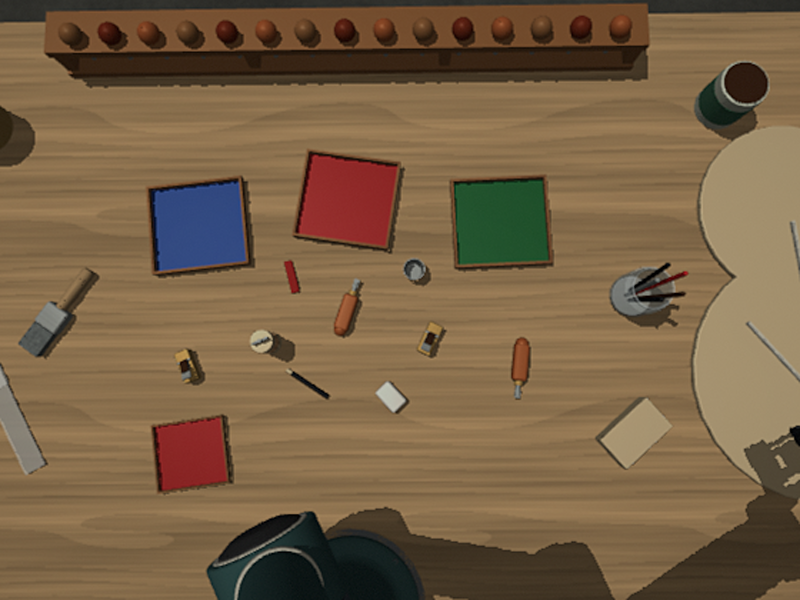

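View pics/side0.png

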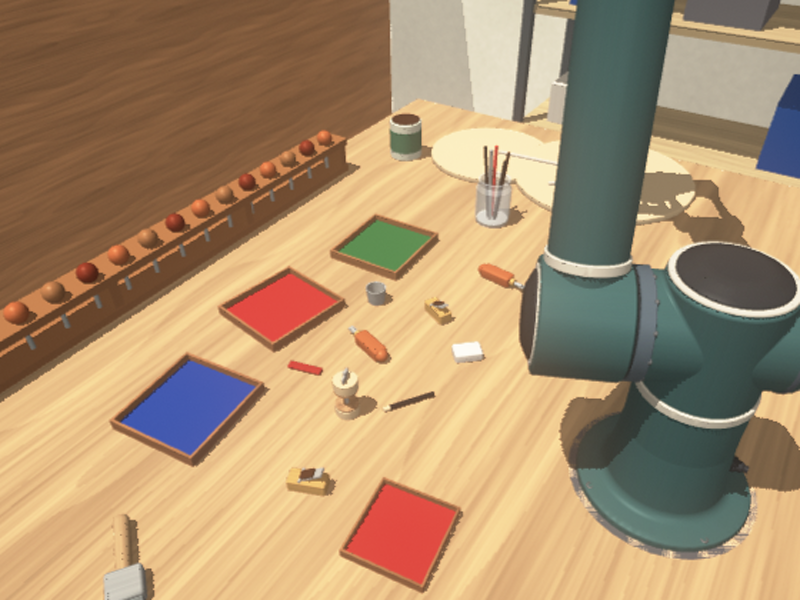

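Top view (800×600): blue tray at (199,225), the larger red tray (348,200), green tray (501,222), cup (416,271), jar (630,295). Planes are at (187,366) and (430,340), gouges at (347,308) and (520,368), and the clamp at (262,342). The red tray at (190,455) is the smaller look-alike.

```bash
cat > h.py <<'E'
from workcell import env
import numpy as np, cv2
from scipy.spatial.transform import Rotation as R
def pix2w(n,u,v,z):
    c=env.camera_info(n);K=c["camera_matrix"]
    M=R.from_euler("xyz",c["rotation"]).as_matrix()
    d=M@np.linalg.inv(K)@[u,v,1]; e=c["eye"]
    return e+d*(z-e[2])/d[2]
def crop(n,x0,y0,w,h,s,name):
    im=env.snapshot(n)[:,:,::-1][y0:y0+h,x0:x0+w]
    cv2.imwrite(f"pics/{name}.png",cv2.resize(im,None,fx=s,fy=s,interpolation=cv2.INTER_CUBIC))
E
python3 - <<'E'
from h import *
crop("top",110,180,270,110,2.95,"c1")
for nm,u,v,z in [("blue",199,225,.018),("red",348,200,.018),("green",501,222,.018),("cup",416,268,.03)]:
    print(nm,pix2w("top",u*.7,v*.7,z))
for n,t in dict(blue=[(148,187),(242,178),(252,265),(154,275)],red=[(308,151),(402,163),(390,250),(294,238)],green=[(449,180),(546,176),(553,264),(455,269)]).items():
    P=np.array([pix2w("top",u*.7,v*.7,.018)[:2] for u,v in t]);print(n,P.mean(0).round(3),np.linalg.norm(P-np.roll(P,-1,0),axis=1).round(3),np.degrees(np.arctan2(*(P[0]-P[3])[::-1])))
E
```

```text
blue [0.60146601 0.24686566 0.018     ]
red [0.64102151 0.00238691 0.018     ]
green [ 0.60148476 -0.24802688  0.018     ]
cup [ 0.52456283 -0.10798526  0.03      ]
blue [0.6   0.247] [0.156 0.147 0.16  0.148] 6.0986233176330185
red [0.641 0.002] [0.158 0.148 0.158 0.149] -8.306007894885001
green [ 0.602 -0.248] [0.16  0.147 0.159 0.149] 2.742390522123084
```

View pics/c1.png

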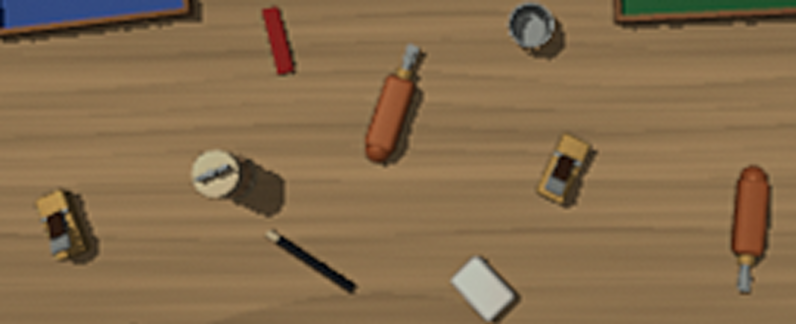

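Run:
```python
from h import *
f=lambda u,v,z:pix2w("top",u/2.95+110-.3,v/2.95+180-.3,z)[:2]
for n,t in dict(pL=[(38,197),(66,190),(85,252),(57,260)],pR=[(569,135),(594,147),(566,205),(539,193)]).items():
    P=np.array([f(u,v,.02) for u,v in t]);d=(P[0]+P[1]-P[2]-P[3])/2
    print(n,P.mean(0).round(4),np.linalg.norm(P-np.roll(P,-1,0),axis=1).round(3),np.degrees(np.arctan2(d[1],d[0])))
for n,b,t in [("gM",(376,160),(414,47)),("gR",(752,167),(744,292))]:
    b=f(*b,.011);t=f(*t,.011);d=t-b;L=np.linalg.norm(d);print(n,(b+d/L*.04).round(4),L,np.degrees(np.arctan2(d[1],d[0])))
print("clamp",f(215,174,.066), (f(191,174,.066)-f(240,174,.066)))
print("cup",f(532,27,.03))
```

```text
pL [0.3724 0.2591] [0.022 0.05  0.022 0.051] 18.711279545281823
pR [ 0.4112 -0.1313] [0.021 0.05  0.023 0.051] -27.319784993301056
gM [0.4587 0.0049] 0.09387931639211922 -18.45551737684265
gR [ 0.3729 -0.2722] 0.09667937250717826 174.5594872083748
clamp [0.40824229 0.12985387] [0.00031308 0.03614101]
cup [ 0.5216865  -0.10529818]
```

```bash
cat > plan.py <<'E'
import numpy as np
def plan(p,yaw,wps):
    """print end shift/turn per call (rounded); returns commanded pose"""
    p=np.array(p,float)
    for lab,t,ty in wps:
        t=np.array(t);k=0
        while k<12:
            c,s=np.cos(np.radians(yaw)),np.sin(np.radians(yaw))
            A=np.array([[c,s,0],[s,-c,0],[0,0,-1]]) # columns tool axes
            d=A.T@(t-p)/.08
            f=max(1,abs(d).max()); m=int(np.ceil(f-1e-9))
            sh=np.round(d/m,2); tu=np.round(-(ty-yaw)/180/m,3)
            if abs(sh).max()<.01 and abs(tu)<.002: break
            p=p+A@sh*.08; yaw-=tu*180; k+=1
            print(lab,sh,tu,p.round(4),round(yaw,1))
    return p,yaw
E
python3 - <<'E'
from plan import *
def T(c,a,x,y):
    a=np.radians(a);return c[0]+x*np.cos(a)-y*np.sin(a),c[1]+x*np.sin(a)+y*np.cos(a)
B=(.600,.247);G=(.602,-.248);H=.10;L=.0205;P=.0275
def pp(n,o,oy,t,ty,H=H,L=L,P=P,H2=None):
    H2=H2 or H
    return [(n+" over",(*o,H),oy),(n+" down",(*o,L),oy),(n+" up",(*o,H2),oy),(n+" tray",(*t,H2),ty),(n+" set",(*t,P),ty),(n+" off",(*t,H),ty)]
w=pp("gR",(.3729,-.2722),-5.4,T(B,6.1,.008,.030),6.1)
w+=pp("pL",(.3724,.2591),18.7,T(G,2.7,-.033,-.025),2.7,H2=.15)
w+=pp("pR",(.4112,-.1313),-27.3,T(G,2.7,.033,.025),2.7)
w+=pp("gM",(.4587,.0049),-18.5,T(B,6.1,-.008,-.030),6.1)
w+=pp("cl",(.408,.130),18,(.641,.002),18,H=.135,L=.055,P=.062)
plan((.306,-.602,.256),np.degrees(.4708),w)
E
```

```text
gR over [ 0.65 -0.82  0.49] 0.045 [ 0.3226 -0.5199  0.2168] 18.9
gR over [ 0.53 -0.91  0.49] 0.045 [ 0.3392 -0.4373  0.1776] 10.8
gR over [ 0.4  -0.97  0.48] 0.045 [ 0.3561 -0.3551  0.1392] 2.7
gR over [ 0.13 -0.51  0.24] 0.022 [ 0.3646 -0.3139  0.12  ] -1.3
gR over [ 0.09 -0.52  0.25] 0.023 [ 0.3727 -0.2725  0.1   ] -5.4
gR down [ 0.   -0.    0.99] -0.0 [ 0.3727 -0.2725  0.0208] -5.4
gR up [ 0.   -0.   -0.99] -0.0 [ 0.3727 -0.2725  0.1   ] -5.4
gR tray [ 0.28 -0.89 -0.  ] -0.008 [ 0.4017 -0.2037  0.1   ] -4.0
gR tray [ 0.3  -0.88 -0.  ] -0.008 [ 0.4306 -0.1351  0.1   ] -2.5
gR tray [ 0.32 -0.88 -0.  ] -0.008 [ 0.4593 -0.0659  0.1   ] -1.1
gR tray [ 0.35 -0.87 -0.  ] -0.008 [0.4886 0.0031 0.1   ] 0.3
gR tray [ 0.37 -0.86 -0.  ] -0.008 [0.5178 0.0721 0.1   ] 1.8
gR tray [ 0.39 -0.85 -0.  ] -0.008 [0.5469 0.141  0.1   ] 3.2
gR tray [ 0.41 -0.83 -0.  ] -0.008 [0.5759 0.2091 0.1   ] 4.7
gR tray [ 0.43 -0.82 -0.  ] -0.008 [0.6049 0.2773 0.1   ] 6.1
gR set [-0.   -0.    0.91] -0.0 [0.6049 0.2773 0.0272] 6.1
gR off [-0.   -0.   -0.91] -0.0 [0.6049 0.2773 0.1   ] 6.1
pL over [-0.97 -0.03 -0.
[... 2427 characters left out ...]
.   -0.   -0.91] -0.0 [0.595  0.2159 0.1   ] 6.1
cl over [-0.81  0.27 -0.15] -0.022 [0.5329 0.1876 0.112 ] 10.1
cl over [-0.83  0.22 -0.14] -0.022 [0.4706 0.1586 0.1232] 14.0
cl over [-0.85  0.16 -0.15] -0.022 [0.4077 0.1298 0.1352] 18.0
cl down [ 0.  -0.   0.5] -0.0 [0.4077 0.1298 0.0952] 18.0
cl down [ 0.  -0.   0.5] -0.0 [0.4077 0.1298 0.0552] 18.0
cl up [ 0. -0. -1.] -0.0 [0.4077 0.1298 0.1352] 18.0
cl tray [0.76 0.81 0.  ] -0.0 [0.4856 0.0869 0.1352] 18.0
cl tray [0.76 0.8  0.  ] -0.0 [0.5631 0.0448 0.1352] 18.0
cl tray [0.76 0.81 0.  ] -0.0 [0.641  0.0019 0.1352] 18.0
cl set [ 0.   -0.    0.92] -0.0 [0.641  0.0019 0.0616] 18.0
cl off [ 0.   -0.   -0.92] -0.0 [0.641  0.0019 0.1352] 18.0
```

>>> step_arm([
  [[0.08, -0.1, 0.06], 0.006, 60],
  [[0.16, -0.2, 0.12], 0.011, 60],
  [[0.24, -0.31, 0.18], 0.017, 60],
  [[0.32, -0.41, 0.24], 0.022, 60],
  [[0.41, -0.51, 0.31], 0.028, 60],
  [[0.49, -0.61, 0.37], 0.034, 60],
  [[0.57, -0.72, 0.43], 0.039, 60],
  [[0.65, -0.82, 0.49], 0.045, 60],
])

```text
time: 1.15
position: [0.3229, -0.5188, 0.2162]
tool_rot: [3.142, -0.0, 0.328]
wrist_force: [0.3, -0.3, -0.3]
finger_gap: 0.0599
grasp_force: 0.0
```

>>> step_arm([
  [[0.07, -0.11, 0.06], 0.006, 60],
  [[0.13, -0.23, 0.12], 0.011, 60],
  [[0.2, -0.34, 0.18], 0.017, 60],
  [[0.26, -0.45, 0.24], 0.022, 60],
  [[0.33, -0.57, 0.31], 0.028, 60],
  [[0.4, -0.68, 0.37], 0.034, 60],
  [[0.46, -0.8, 0.43], 0.039, 60],
  [[0.53, -0.91, 0.49], 0.045, 60],
])

```text
time: 2.15
position: [0.3394, -0.4362, 0.177]
tool_rot: [3.142, 0.0, 0.187]
wrist_force: [-1.0, 0.5, -0.6]
finger_gap: 0.06
grasp_force: 0.0
```

>>> step_arm([
  [[0.05, -0.12, 0.06], 0.006, 60],
  [[0.1, -0.24, 0.12], 0.011, 60],
  [[0.15, -0.36, 0.18], 0.017, 60],
  [[0.2, -0.48, 0.24], 0.022, 60],
  [[0.25, -0.61, 0.3], 0.028, 60],
  [[0.3, -0.73, 0.36], 0.034, 60],
  [[0.35, -0.85, 0.42], 0.039, 60],
  [[0.4, -0.97, 0.48], 0.045, 60],
])

```text
time: 3.15
position: [0.3564, -0.3541, 0.1386]
tool_rot: [3.142, -0.0, 0.045]
wrist_force: [0.6, 1.0, 0.8]
finger_gap: 0.0601
grasp_force: 0.0
```

>>> step_arm([
  [[0.02, -0.1, 0.05], 0.004, 60],
  [[0.05, -0.2, 0.1], 0.008, 60],
  [[0.07, -0.3, 0.14], 0.013, 60],
  [[0.09, -0.4, 0.19], 0.017, 60],
  [[0.11, -0.51, 0.24], 0.022, 60],
  [[0.12, -0.51, 0.24], 0.022, 60],
  [[0.13, -0.51, 0.24], 0.022, 60],
  [[0.13, -0.51, 0.24], 0.022, 60],
])

```text
time: 4.15
position: [0.365, -0.3138, 0.12]
tool_rot: [3.141, -0.0, -0.022]
wrist_force: [-0.6, -0.6, 0.0]
finger_gap: 0.0601
grasp_force: 0.0
```

>>> step_arm([
  [[0.02, -0.1, 0.05], 0.005, 60],
  [[0.04, -0.2, 0.1], 0.009, 60],
  [[0.05, -0.3, 0.15], 0.014, 60],
  [[0.07, -0.4, 0.2], 0.018, 60],
  [[0.09, -0.52, 0.25], 0.023, 60],
  [[0.09, -0.52, 0.25], 0.023, 60],
  [[0.09, -0.52, 0.25], 0.023, 60],
  [[0.09, -0.52, 0.25], 0.023, 60],
])

```text
time: 5.15
position: [0.3731, -0.2724, 0.1]
tool_rot: [3.141, -0.0, -0.095]
wrist_force: [-0.0, -0.4, -0.3]
finger_gap: 0.06
grasp_force: 0.0
```

>>> step_arm([
  [[0, 0, 0.15], 0, 60],
  [[0, 0, 0.3], 0, 60],
  [[0, 0, 0.45], 0, 60],
  [[0, 0, 0.6], 0, 60],
  [[0, 0, 0.75], 0, 60],
  [[0, 0, 0.9], 0, 60],
  [[0, 0, 0.99], 0, 60],
  [[0, 0, 0.99], 0, 40],
])

```text
time: 6.15
position: [0.3725, -0.2717, 0.0198]
tool_rot: [-3.141, 0.001, -0.095]
wrist_force: [0.3, 0.3, -0.3]
finger_gap: 0.0521
grasp_force: 0.0
```

>>> step_arm([
  [[0, 0, 0], 0, 10],
  [[0, 0, 0], 0, 10],
  [[0, 0, 0], 0, 10],
  [[0, 0, 0], 0, 10],
  [[0, 0, 0], 0, 10],
  [[0, 0, 0], 0, 10],
  [[0, 0, 0], 0, 10],
  [[0, 0, 0], 0, 10],
])

```text
time: 7.15
position: [0.3732, -0.2723, 0.0209]
tool_rot: [3.141, -0.001, -0.095]
wrist_force: [-0.7, 0.6, 5.5]
finger_gap: 0.0238
grasp_force: 30.0
```

>>> step_arm([
  [[0, 0, -0.12], 0, 10],
  [[0, 0, -0.25], 0, 10],
  [[0, 0, -0.37], 0, 10],
  [[0, 0, -0.5], 0, 10],
  [[0, 0, -0.62], 0, 10],
  [[0, 0, -0.74], 0, 10],
  [[0, 0, -0.87], 0, 10],
  [[0, 0, -0.99], 0, 10],
])

```text
time: 8.15
position: [0.3729, -0.2721, 0.1004]
tool_rot: [3.141, -0.0, -0.095]
wrist_force: [-0.5, -0.5, -0.0]
finger_gap: 0.0243
grasp_force: 30.0
```

>>> step_arm([
  [[0.03, -0.11, 0], -0.001, 10],
  [[0.07, -0.22, 0], -0.002, 10],
  [[0.1, -0.33, 0], -0.003, 10],
  [[0.14, -0.44, 0], -0.004, 10],
  [[0.17, -0.56, 0], -0.005, 10],
  [[0.21, -0.67, 0], -0.006, 10],
  [[0.24, -0.78, 0], -0.007, 10],
  [[0.28, -0.89, 0], -0.008, 10],
])

```text
time: 9.15
position: [0.4021, -0.2027, 0.0997]
tool_rot: [3.142, -0.0, -0.069]
wrist_force: [-0.2, 0.2, -0.8]
finger_gap: 0.0241
grasp_force: 30.0
```

>>> step_arm([
  [[0.04, -0.11, 0], -0.001, 10],
  [[0.08, -0.22, 0], -0.002, 10],
  [[0.11, -0.33, 0], -0.003, 10],
  [[0.15, -0.44, 0], -0.004, 10],
  [[0.19, -0.55, 0], -0.005, 10],
  [[0.23, -0.66, 0], -0.006, 10],
  [[0.26, -0.77, 0], -0.007, 10],
  [[0.3, -0.88, 0], -0.008, 10],
])

```text
time: 10.15
position: [0.4309, -0.1341, 0.0997]
tool_rot: [-3.142, 0.0, -0.044]
wrist_force: [0.3, 0.2, -0.5]
finger_gap: 0.0243
grasp_force: 30.0
```

>>> step_arm([
  [[0.04, -0.11, 0], -0.001, 10],
  [[0.08, -0.22, 0], -0.002, 10],
  [[0.12, -0.33, 0], -0.003, 10],
  [[0.16, -0.44, 0], -0.004, 10],
  [[0.2, -0.55, 0], -0.005, 10],
  [[0.24, -0.66, 0], -0.006, 10],
  [[0.28, -0.77, 0], -0.007, 10],
  [[0.32, -0.88, 0], -0.008, 10],
])

```text
time: 11.15
position: [0.4597, -0.0649, 0.0997]
tool_rot: [-3.142, 0.0, -0.019]
wrist_force: [0.1, -0.9, -0.6]
finger_gap: 0.0238
grasp_force: 30.0
```

>>> step_arm([
  [[0.04, -0.11, 0], -0.001, 10],
  [[0.09, -0.22, 0], -0.002, 10],
  [[0.13, -0.33, 0], -0.003, 10],
  [[0.17, -0.43, 0], -0.004, 10],
  [[0.22, -0.54, 0], -0.005, 10],
  [[0.26, -0.65, 0], -0.006, 10],
  [[0.31, -0.76, 0], -0.007, 10],
  [[0.35, -0.87, 0], -0.008, 10],
])

```text
time: 12.15
position: [0.4891, 0.0041, 0.0997]
tool_rot: [-3.142, -0.0, 0.006]
wrist_force: [-0.2, -0.8, -0.4]
finger_gap: 0.024
grasp_force: 30.0
```

>>> step_arm([
  [[0.05, -0.11, 0], -0.001, 10],
  [[0.09, -0.21, 0], -0.002, 10],
  [[0.14, -0.32, 0], -0.003, 10],
  [[0.18, -0.43, 0], -0.004, 10],
  [[0.23, -0.54, 0], -0.005, 10],
  [[0.28, -0.64, 0], -0.006, 10],
  [[0.32, -0.75, 0], -0.007, 10],
  [[0.37, -0.86, 0], -0.008, 10],
])

```text
time: 13.15
position: [0.5182, 0.0731, 0.0997]
tool_rot: [3.142, 0.0, 0.031]
wrist_force: [-0.8, -0.3, -0.3]
finger_gap: 0.0237
grasp_force: 30.0
```

>>> step_arm([
  [[0.05, -0.11, 0], -0.001, 10],
  [[0.1, -0.21, 0], -0.002, 10],
  [[0.15, -0.32, 0], -0.003, 10],
  [[0.2, -0.42, 0], -0.004, 10],
  [[0.24, -0.53, 0], -0.005, 10],
  [[0.29, -0.64, 0], -0.006, 10],
  [[0.34, -0.74, 0], -0.007, 10],
  [[0.39, -0.85, 0], -0.008, 10],
])

```text
time: 14.15
position: [0.5473, 0.142, 0.0997]
tool_rot: [-3.142, 0.0, 0.056]
wrist_force: [-0.3, -0.6, -1.8]
finger_gap: 0.0235
grasp_force: 30.0
```

>>> step_arm([
  [[0.05, -0.1, 0], -0.001, 10],
  [[0.1, -0.21, 0], -0.002, 10],
  [[0.15, -0.31, 0], -0.003, 10],
  [[0.2, -0.42, 0], -0.004, 10],
  [[0.26, -0.52, 0], -0.005, 10],
  [[0.31, -0.62, 0], -0.006, 10],
  [[0.36, -0.73, 0], -0.007, 10],
  [[0.41, -0.83, 0], -0.008, 10],
])

```text
time: 15.15
position: [0.5763, 0.2102, 0.0997]
tool_rot: [-3.142, 0.0, 0.081]
wrist_force: [-0.4, 0.0, 0.5]
finger_gap: 0.0236
grasp_force: 30.0
```

>>> step_arm([
  [[0.06, -0.12, 0], -0.001, 10],
  [[0.12, -0.24, 0], -0.002, 10],
  [[0.18, -0.36, 0], -0.004, 10],
  [[0.24, -0.48, 0], -0.005, 10],
  [[0.3, -0.6, 0], -0.006, 10],
  [[0.36, -0.71, 0], -0.007, 10],
  [[0.43, -0.82, 0], -0.008, 10],
  [[0.43, -0.82, 0], -0.008, 10],
])

```text
time: 16.15
position: [0.6055, 0.2785, 0.0998]
tool_rot: [-3.141, -0.0, 0.107]
wrist_force: [0.5, -0.4, -0.0]
finger_gap: 0.0236
grasp_force: 30.0
```

>>> step_arm([
  [[0, 0, 0.15], 0, 10],
  [[0, 0, 0.3], 0, 10],
  [[0, 0, 0.45], 0, 10],
  [[0, 0, 0.6], 0, 10],
  [[0, 0, 0.73], 0, 10],
  [[0, 0, 0.84], 0, 10],
  [[0, 0, 0.91], 0, 10],
  [[0, 0, 0.91], 0, 10],
])

```text
time: 17.15
position: [0.6054, 0.2779, 0.0272]
tool_rot: [-3.141, -0.001, 0.106]
wrist_force: [0.4, 0.5, -1.1]
finger_gap: 0.0237
grasp_force: 30.0
```

>>> step_arm([
  [[0, 0, 0], 0, 36],
  [[0, 0, 0], 0, 36],
  [[0, 0, 0], 0, 36],
  [[0, 0, -0.1], 0, 36],
  [[0, 0, -0.3], 0, 36],
  [[0, 0, -0.5], 0, 36],
  [[0, 0, -0.7], 0, 36],
  [[0, 0, -0.91], 0, 60],
])

```text
time: 18.15
position: [0.6053, 0.2779, 0.1014]
tool_rot: [-3.141, -0.001, 0.106]
wrist_force: [0.7, 0.9, -0.6]
finger_gap: 0.0438
grasp_force: 0.0
```

>>> step_arm([
  [[-0.12, 0, 0], -0.003, 60],
  [[-0.24, -0.01, 0], -0.006, 60],
  [[-0.36, -0.01, 0], -0.009, 60],
  [[-0.48, -0.02, 0], -0.012, 60],
  [[-0.61, -0.02, 0], -0.014, 60],
  [[-0.73, -0.02, 0], -0.017, 60],
  [[-0.85, -0.03, 0], -0.02, 60],
  [[-0.97, -0.03, 0], -0.023, 60],
])

```text
time: 19.15
position: [0.5271, 0.2719, 0.0998]
tool_rot: [-3.141, -0.0, 0.179]
wrist_force: [-0.3, 0.3, 0.4]
finger_gap: 0.0603
grasp_force: 0.0
```

Run:
```python
from h import *
crop("top",100,110,290,190,2.7,"c2")
```

```text
(no output)
```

View pics/c2.png

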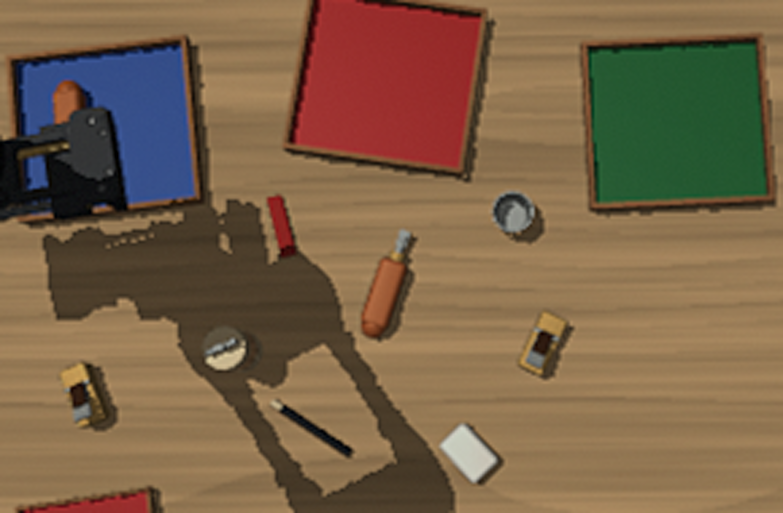

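The picture shows the gouge in the blue tray (butt at about (67,100)), and everything else where it was. Next is plane L.

>>> step_arm([
  [[-0.12, -0.01, 0], -0.003, 60],
  [[-0.24, -0.02, 0], -0.006, 60],
  [[-0.36, -0.04, 0], -0.009, 60],
  [[-0.48, -0.05, 0], -0.012, 60],
  [[-0.61, -0.06, 0], -0.015, 60],
  [[-0.73, -0.08, 0], -0.018, 60],
  [[-0.85, -0.09, 0], -0.021, 60],
  [[-0.97, -0.1, 0], -0.024, 60],
])

```text
time: 20.2
position: [0.4492, 0.2659, 0.0997]
tool_rot: [-3.142, -0.0, 0.255]
wrist_force: [-0.2, 0.4, -0.4]
finger_gap: 0.06
grasp_force: 0.0
```

>>> step_arm([
  [[-0.14, -0.02, 0], -0.003, 60],
  [[-0.28, -0.05, 0], -0.006, 60],
  [[-0.42, -0.07, 0], -0.01, 60],
  [[-0.56, -0.09, 0], -0.013, 60],
  [[-0.7, -0.12, 0], -0.016, 60],
  [[-0.84, -0.14, 0], -0.02, 60],
  [[-0.96, -0.16, 0], -0.023, 60],
  [[-0.96, -0.16, 0], -0.023, 60],
])

```text
time: 21.2
position: [0.3715, 0.2589, 0.0996]
tool_rot: [3.142, 0.0, 0.327]
wrist_force: [0.3, 0.1, -0.3]
finger_gap: 0.0601
grasp_force: 0.0
```

>>> step_arm([
  [[0, 0, 0.15], 0, 60],
  [[0, 0, 0.3], 0, 60],
  [[0, 0, 0.45], 0, 60],
  [[0, 0, 0.6], 0, 60],
  [[0, 0, 0.75], 0, 60],
  [[0, 0, 0.9], 0, 60],
  [[0, 0, 0.99], 0, 60],
  [[0, 0, 0.99], 0, 40],
])

```text
time: 22.2
position: [0.3718, 0.2588, 0.0198]
tool_rot: [3.141, 0.001, 0.326]
wrist_force: [0.9, -0.5, -0.0]
finger_gap: 0.0517
grasp_force: 0.0
```

>>> step_arm([
  [[0, 0, 0], 0, 10],
  [[0, 0, 0], 0, 10],
  [[0, 0, 0], 0, 10],
  [[0, 0, 0], 0, 10],
  [[0, 0, 0], 0, 10],
  [[0, 0, 0], 0, 10],
  [[0, 0, 0], 0, 10],
  [[0, 0, 0], 0, 10],
])

```text
time: 23.2
position: [0.3727, 0.2594, 0.0209]
tool_rot: [-3.141, -0.001, 0.326]
wrist_force: [-2.0, 0.6, 5.6]
finger_gap: 0.0235
grasp_force: 29.5
```

>>> step_arm([
  [[0, 0, -0.1], 0, 10],
  [[0, 0, -0.2], 0, 10],
  [[0, 0, -0.3], 0, 10],
  [[0, 0, -0.4], 0, 10],
  [[0, 0, -0.5], 0, 10],
  [[0, 0, -0.6], 0, 10],
  [[0, 0, -0.7], 0, 10],
  [[0, 0, -0.81], 0, 10],
])

```text
time: 24.2
position: [0.3722, 0.259, 0.0858]
tool_rot: [3.142, 0.0, 0.326]
wrist_force: [-0.4, -0.1, -1.2]
finger_gap: 0.0237
grasp_force: 29.5
```

>>> step_arm([
  [[0, 0.11, -0.15], 0.001, 10],
  [[0, 0.22, -0.3], 0.003, 10],
  [[0.01, 0.33, -0.45], 0.004, 10],
  [[0.01, 0.44, -0.6], 0.006, 10],
  [[0.01, 0.56, -0.7], 0.007, 10],
  [[0.02, 0.67, -0.8], 0.008, 10],
  [[0.02, 0.78, -0.8], 0.01, 10],
  [[0.02, 0.89, -0.8], 0.011, 10],
])

```text
time: 25.2
position: [0.3966, 0.1915, 0.149]
tool_rot: [3.142, 0.001, 0.291]
wrist_force: [0.2, -0.0, -1.1]
finger_gap: 0.0238
grasp_force: 29.5
```

>>> step_arm([
  [[0.01, 0.11, 0], 0.001, 10],
  [[0.02, 0.22, 0], 0.003, 10],
  [[0.02, 0.33, 0], 0.004, 10],
  [[0.03, 0.44, 0], 0.006, 10],
  [[0.04, 0.56, 0], 0.007, 10],
  [[0.04, 0.67, 0], 0.008, 10],
  [[0.05, 0.78, 0], 0.01, 10],
  [[0.06, 0.89, 0], 0.011, 10],
])

```text
time: 26.2
position: [0.4219, 0.1248, 0.1493]
tool_rot: [3.142, -0.0, 0.257]
wrist_force: [-0.5, 0.4, -1.8]
finger_gap: 0.0238
grasp_force: 29.5
```

>>> step_arm([
  [[0.01, 0.11, 0], 0.001, 10],
  [[0.02, 0.22, 0], 0.003, 10],
  [[0.03, 0.33, 0], 0.004, 10],
  [[0.04, 0.44, 0], 0.006, 10],
  [[0.06, 0.55, 0], 0.007, 10],
  [[0.07, 0.66, 0], 0.008, 10],
  [[0.08, 0.77, 0], 0.01, 10],
  [[0.09, 0.88, 0], 0.011, 10],
])

```text
time: 27.2
position: [0.4468, 0.0585, 0.1493]
tool_rot: [3.142, 0.0, 0.222]
wrist_force: [-0.0, -1.0, -1.9]
finger_gap: 0.0238
grasp_force: 29.5
```

>>> step_arm([
  [[0.01, 0.11, 0], 0.001, 10],
  [[0.03, 0.22, 0], 0.003, 10],
  [[0.04, 0.33, 0], 0.004, 10],
  [[0.06, 0.44, 0], 0.006, 10],
  [[0.07, 0.55, 0], 0.007, 10],
  [[0.09, 0.66, 0], 0.008, 10],
  [[0.1, 0.77, 0], 0.01, 10],
  [[0.12, 0.88, 0], 0.011, 10],
])

```text
time: 28.2
position: [0.4716, -0.008, 0.1493]
tool_rot: [3.142, 0.0, 0.188]
wrist_force: [-0.2, 0.2, -1.1]
finger_gap: 0.0237
grasp_force: 29.5
```

>>> step_arm([
  [[0.02, 0.11, 0], 0.001, 10],
  [[0.04, 0.22, 0], 0.003, 10],
  [[0.06, 0.33, 0], 0.004, 10],
  [[0.08, 0.44, 0], 0.006, 10],
  [[0.09, 0.55, 0], 0.007, 10],
  [[0.11, 0.66, 0], 0.008, 10],
  [[0.13, 0.77, 0], 0.01, 10],
  [[0.15, 0.88, 0], 0.011, 10],
])

```text
time: 29.2
position: [0.4967, -0.0749, 0.1493]
tool_rot: [-3.142, -0.0, 0.153]
wrist_force: [-0.1, -0.0, -1.6]
finger_gap: 0.024
grasp_force: 29.5
```

>>> step_arm([
  [[0.02, 0.11, 0], 0.001, 10],
  [[0.04, 0.22, 0], 0.003, 10],
  [[0.06, 0.33, 0], 0.004, 10],
  [[0.08, 0.43, 0], 0.006, 10],
  [[0.11, 0.54, 0], 0.007, 10],
  [[0.13, 0.65, 0], 0.008, 10],
  [[0.15, 0.76, 0], 0.01, 10],
  [[0.17, 0.87, 0], 0.011, 10],
])

```text
time: 30.2
position: [0.5207, -0.1417, 0.1493]
tool_rot: [-3.142, -0.0, 0.119]
wrist_force: [0.5, -0.3, -1.9]
finger_gap: 0.0236
grasp_force: 29.5
```

>>> step_arm([
  [[0.03, 0.11, 0.05], 0.001, 10],
  [[0.05, 0.21, 0.1], 0.003, 10],
  [[0.08, 0.32, 0.15], 0.004, 10],
  [[0.1, 0.43, 0.2], 0.006, 10],
  [[0.13, 0.54, 0.25], 0.007, 10],
  [[0.16, 0.64, 0.3], 0.008, 10],
  [[0.18, 0.75, 0.35], 0.01, 10],
  [[0.21, 0.86, 0.4], 0.011, 10],
])

```text
time: 31.2
position: [0.5455, -0.208, 0.117]
tool_rot: [-3.142, 0.0, 0.084]
wrist_force: [0.0, -0.4, -1.8]
finger_gap: 0.0243
grasp_force: 29.5
```

>>> step_arm([
  [[0.03, 0.12, 0.03], 0.002, 10],
  [[0.06, 0.25, 0.06], 0.004, 10],
  [[0.1, 0.37, 0.09], 0.006, 10],
  [[0.13, 0.5, 0.12], 0.008, 10],
  [[0.17, 0.62, 0.15], 0.01, 10],
  [[0.2, 0.75, 0.18], 0.011, 10],
  [[0.24, 0.86, 0.21], 0.012, 10],
  [[0.24, 0.86, 0.21], 0.012, 10],
])

```text
time: 32.2
position: [0.5704, -0.275, 0.1002]
tool_rot: [-3.142, 0.0, 0.046]
wrist_force: [-0.2, 0.7, -1.7]
finger_gap: 0.0241
grasp_force: 29.5
```

>>> step_arm([
  [[0, 0, 0.15], 0, 10],
  [[0, 0, 0.3], 0, 10],
  [[0, 0, 0.45], 0, 10],
  [[0, 0, 0.6], 0, 10],
  [[0, 0, 0.74], 0, 10],
  [[0, 0, 0.85], 0, 10],
  [[0, 0, 0.92], 0, 10],
  [[0, 0, 0.92], 0, 10],
])

```text
time: 33.2
position: [0.5707, -0.2745, 0.0272]
tool_rot: [3.141, -0.001, 0.047]
wrist_force: [0.5, -0.9, -1.1]
finger_gap: 0.0242
grasp_force: 29.7
```

>>> step_arm([
  [[0, 0, 0], 0, 36],
  [[0, 0, 0], 0, 36],
  [[0, 0, 0], 0, 36],
  [[0, 0, -0.1], 0, 36],
  [[0, 0, -0.3], 0, 36],
  [[0, 0, -0.5], 0, 36],
  [[0, 0, -0.7], 0, 36],
  [[0, 0, -0.91], 0, 60],
])

```text
time: 34.2
position: [0.5705, -0.2744, 0.1014]
tool_rot: [3.141, -0.001, 0.047]
wrist_force: [0.3, -0.5, -0.2]
finger_gap: 0.0437
grasp_force: 0.0
```

>>> step_arm([
  [[-0.12, -0.12, 0], 0.01, 60],
  [[-0.24, -0.23, 0], 0.021, 60],
  [[-0.36, -0.35, 0], 0.031, 60],
  [[-0.48, -0.47, 0], 0.042, 60],
  [[-0.59, -0.59, 0], 0.052, 60],
  [[-0.71, -0.7, 0], 0.062, 60],
  [[-0.83, -0.82, 0], 0.073, 60],
  [[-0.95, -0.94, 0], 0.083, 60],
])

```text
time: 35.2
position: [0.4898, -0.202, 0.0994]
tool_rot: [-3.141, 0.001, -0.216]
wrist_force: [-0.1, 0.3, 0.4]
finger_gap: 0.0598
grasp_force: 0.0
```

>>> step_arm([
  [[-0.07, -0.04, 0], 0.005, 60],
  [[-0.14, -0.08, 0], 0.01, 60],
  [[-0.22, -0.12, 0], 0.016, 60],
  [[-0.29, -0.16, 0], 0.021, 60],
  [[-0.36, -0.21, 0], 0.026, 60],
  [[-0.43, -0.25, 0], 0.032, 60],
  [[-0.51, -0.29, 0], 0.037, 60],
  [[-0.58, -0.33, 0], 0.042, 60],
])

```text
time: 36.2
position: [0.4507, -0.1668, 0.0997]
tool_rot: [-3.142, 0.0, -0.347]
wrist_force: [0.2, -0.3, 0.1]
finger_gap: 0.0601
grasp_force: 0.0
```

>>> step_arm([
  [[-0.09, -0.04, 0], 0.006, 60],
  [[-0.18, -0.07, 0], 0.012, 60],
  [[-0.27, -0.11, 0], 0.018, 60],
  [[-0.36, -0.15, 0], 0.024, 60],
  [[-0.45, -0.19, 0], 0.03, 60],
  [[-0.54, -0.22, 0], 0.036, 60],
  [[-0.62, -0.26, 0], 0.042, 60],
  [[-0.62, -0.26, 0], 0.042, 60],
])

```text
time: 37.2
position: [0.4111, -0.1303, 0.0996]
tool_rot: [-3.142, 0.0, -0.478]
wrist_force: [-0.4, 0.0, -0.2]
finger_gap: 0.06
grasp_force: 0.0
```

>>> step_arm([
  [[0, 0, 0.15], 0, 60],
  [[0, 0, 0.3], 0, 60],
  [[0, 0, 0.45], 0, 60],
  [[0, 0, 0.6], 0, 60],
  [[0, 0, 0.75], 0, 60],
  [[0, 0, 0.9], 0, 60],
  [[0, 0, 0.99], 0, 60],
  [[0, 0, 0.99], 0, 40],
])

```text
time: 38.2
position: [0.411, -0.1305, 0.0199]
tool_rot: [3.141, 0.001, -0.478]
wrist_force: [-0.1, 0.2, 0.1]
finger_gap: 0.0524
grasp_force: 0.0
```

>>> step_arm([
  [[0, 0, 0], 0, 10],
  [[0, 0, 0], 0, 10],
  [[0, 0, 0], 0, 10],
  [[0, 0, 0], 0, 10],
  [[0, 0, 0], 0, 10],
  [[0, 0, 0], 0, 10],
  [[0, 0, 0], 0, 10],
  [[0, 0, 0], 0, 10],
])

```text
time: 39.2
position: [0.412, -0.1308, 0.021]
tool_rot: [-3.141, -0.001, -0.478]
wrist_force: [0.2, 0.4, 5.2]
finger_gap: 0.0237
grasp_force: 30.0
```

>>> step_arm([
  [[0, 0, -0.12], 0, 10],
  [[0, 0, -0.25], 0, 10],
  [[0, 0, -0.37], 0, 10],
  [[0, 0, -0.5], 0, 10],
  [[0, 0, -0.62], 0, 10],
  [[0, 0, -0.74], 0, 10],
  [[0, 0, -0.87], 0, 10],
  [[0, 0, -0.99], 0, 10],
])

```text
time: 40.2
position: [0.4115, -0.1307, 0.1004]
tool_rot: [-3.142, -0.0, -0.478]
wrist_force: [-0.1, -0.3, -2.1]
finger_gap: 0.0236
grasp_force: 30.0
```

>>> step_arm([
  [[0.12, -0.01, 0], -0.007, 10],
  [[0.25, -0.02, 0], -0.014, 10],
  [[0.38, -0.03, 0], -0.021, 10],
  [[0.5, -0.05, 0], -0.028, 10],
  [[0.62, -0.06, 0], -0.035, 10],
  [[0.75, -0.07, 0], -0.042, 10],
  [[0.88, -0.08, 0], -0.049, 10],
  [[1, -0.09, 0], -0.056, 10],
])

```text
time: 41.2
position: [0.4865, -0.1614, 0.0997]
tool_rot: [3.142, -0.0, -0.301]
wrist_force: [-0.8, 0.7, -1.9]
finger_gap: 0.0238
grasp_force: 30.0
```

>>> step_arm([
  [[0.12, 0.01, 0], -0.007, 10],
  [[0.25, 0.02, 0], -0.014, 10],
  [[0.38, 0.03, 0], -0.021, 10],
  [[0.5, 0.04, 0], -0.028, 10],
  [[0.62, 0.05, 0], -0.035, 10],
  [[0.75, 0.06, 0], -0.042, 10],
  [[0.88, 0.07, 0], -0.049, 10],
  [[1, 0.08, 0], -0.056, 10],
])

```text
time: 42.2
position: [0.561, -0.1913, 0.0997]
tool_rot: [-3.142, -0.0, -0.125]
wrist_force: [-0.3, 0.3, -1.7]
finger_gap: 0.0236
grasp_force: 30.0
```

>>> step_arm([
  [[0.14, 0.04, 0], -0.008, 10],
  [[0.28, 0.08, 0], -0.016, 10],
  [[0.42, 0.11, 0], -0.024, 10],
  [[0.56, 0.15, 0], -0.032, 10],
  [[0.7, 0.19, 0], -0.04, 10],
  [[0.84, 0.23, 0], -0.048, 10],
  [[0.96, 0.26, 0], -0.055, 10],
  [[0.96, 0.26, 0], -0.055, 10],
])

```text
time: 43.2
position: [0.6347, -0.2217, 0.0997]
tool_rot: [3.141, -0.0, 0.047]
wrist_force: [-0.3, 0.7, -1.6]
finger_gap: 0.0237
grasp_force: 30.0
```

>>> step_arm([
  [[0, 0, 0.15], 0, 10],
  [[0, 0, 0.3], 0, 10],
  [[0, 0, 0.45], 0, 10],
  [[0, 0, 0.6], 0, 10],
  [[0, 0, 0.73], 0, 10],
  [[0, 0, 0.84], 0, 10],
  [[0, 0, 0.91], 0, 10],
  [[0, 0, 0.91], 0, 10],
])

```text
time: 44.2
position: [0.6343, -0.2215, 0.0272]
tool_rot: [3.141, -0.001, 0.047]
wrist_force: [-0.5, 0.5, -1.1]
finger_gap: 0.0243
grasp_force: 30.0
```

>>> step_arm([
  [[0, 0, 0], 0, 36],
  [[0, 0, 0], 0, 36],
  [[0, 0, 0], 0, 36],
  [[0, 0, -0.1], 0, 36],
  [[0, 0, -0.3], 0, 36],
  [[0, 0, -0.5], 0, 36],
  [[0, 0, -0.7], 0, 36],
  [[0, 0, -0.91], 0, 60],
])

```text
time: 45.2
position: [0.6341, -0.2214, 0.1014]
tool_rot: [3.141, -0.001, 0.047]
wrist_force: [0.4, -0.5, -1.1]
finger_gap: 0.0438
grasp_force: 0.0
```

>>> step_arm([
  [[-0.08, -0.12, 0], 0.005, 60],
  [[-0.17, -0.24, 0], 0.01, 60],
  [[-0.26, -0.37, 0], 0.015, 60],
  [[-0.34, -0.49, 0], 0.02, 60],
  [[-0.42, -0.61, 0], 0.024, 60],
  [[-0.51, -0.74, 0], 0.029, 60],
  [[-0.6, -0.86, 0], 0.034, 60],
  [[-0.68, -0.98, 0], 0.039, 60],
])

```text
time: 46.2
position: [0.5754, -0.1449, 0.0998]
tool_rot: [3.142, -0.0, -0.077]
wrist_force: [-0.6, -0.4, 0.3]
finger_gap: 0.0603
grasp_force: 0.0
```

>>> step_arm([
  [[-0.1, -0.11, 0], 0.005, 60],
  [[-0.2, -0.22, 0], 0.01, 60],
  [[-0.3, -0.33, 0], 0.015, 60],
  [[-0.4, -0.44, 0], 0.02, 60],
  [[-0.5, -0.55, 0], 0.024, 60],
  [[-0.6, -0.66, 0], 0.029, 60],
  [[-0.7, -0.77, 0], 0.034, 60],
  [[-0.8, -0.88, 0], 0.039, 60],
])

```text
time: 47.2
position: [0.517, -0.0699, 0.0997]
tool_rot: [-3.142, -0.0, -0.199]
wrist_force: [-0.6, 0.4, 0.9]
finger_gap: 0.0599
grasp_force: 0.0
```

>>> step_arm([
  [[-0.13, -0.11, 0], 0.006, 60],
  [[-0.26, -0.22, 0], 0.011, 60],
  [[-0.39, -0.34, 0], 0.017, 60],
  [[-0.52, -0.45, 0], 0.023, 60],
  [[-0.65, -0.56, 0], 0.029, 60],
  [[-0.78, -0.67, 0], 0.035, 60],
  [[-0.9, -0.78, 0], 0.04, 60],
  [[-0.9, -0.78, 0], 0.04, 60],
])

```text
time: 48.2
position: [0.4583, 0.0056, 0.0996]
tool_rot: [3.142, 0.0, -0.323]
wrist_force: [-0.4, -0.1, -0.2]
finger_gap: 0.0598
grasp_force: 0.0
```

>>> step_arm([
  [[0, 0, 0.15], 0, 60],
  [[0, 0, 0.3], 0, 60],
  [[0, 0, 0.45], 0, 60],
  [[0, 0, 0.6], 0, 60],
  [[0, 0, 0.75], 0, 60],
  [[0, 0, 0.9], 0, 60],
  [[0, 0, 0.99], 0, 60],
  [[0, 0, 0.99], 0, 40],
])

```text
time: 49.2
position: [0.4586, 0.0049, 0.0198]
tool_rot: [3.141, 0.001, -0.324]
wrist_force: [0.9, 0.2, 0.2]
finger_gap: 0.0523
grasp_force: 0.0
```

>>> step_arm([
  [[0, 0, 0], 0, 10],
  [[0, 0, 0], 0, 10],
  [[0, 0, 0], 0, 10],
  [[0, 0, 0], 0, 10],
  [[0, 0, 0], 0, 10],
  [[0, 0, 0], 0, 10],
  [[0, 0, 0], 0, 10],
  [[0, 0, 0], 0, 10],
])

```text
time: 50.2
position: [0.4596, 0.0049, 0.0209]
tool_rot: [-3.141, -0.001, -0.324]
wrist_force: [-1.5, -0.1, 4.6]
finger_gap: 0.0238
grasp_force: 30.0
```

Run:
```python
from h import *
crop("side",80,100,330,240,2.4,"c3")
```

```text
(no output)
```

View pics/c3.png

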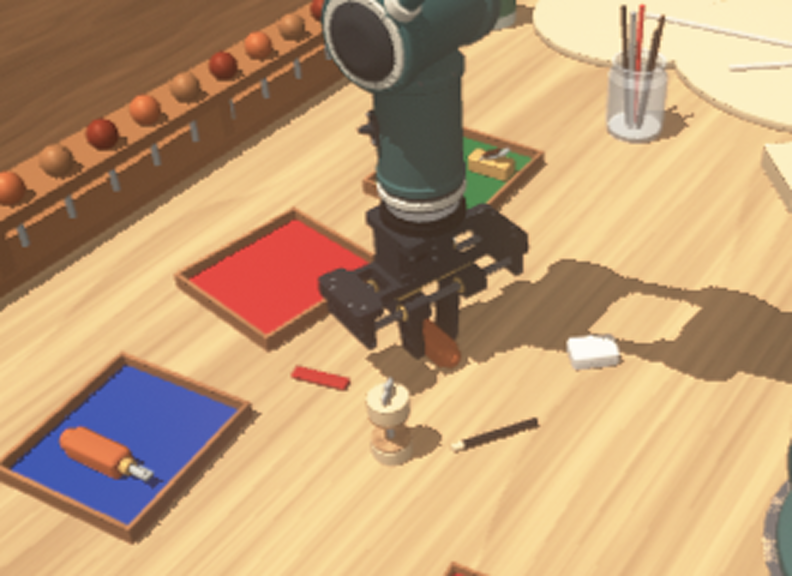

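Side view: the first gouge lies flat in the blue tray (95,450), a plane stands in the green tray (490,160), the second gouge is gripped, and the clamp (390,420) is still upright.

>>> step_arm([
  [[0, 0, -0.12], 0, 10],
  [[0, 0, -0.25], 0, 10],
  [[0, 0, -0.37], 0, 10],
  [[0, 0, -0.5], 0, 10],
  [[0, 0, -0.62], 0, 10],
  [[0, 0, -0.74], 0, 10],
  [[0, 0, -0.87], 0, 10],
  [[0, 0, -0.99], 0, 10],
])

```text
time: 51.25
position: [0.4592, 0.0049, 0.1004]
tool_rot: [-3.142, -0.0, -0.324]
wrist_force: [-0.5, 0.1, -0.4]
finger_gap: 0.0235
grasp_force: 30.0
```

>>> step_arm([
  [[0.02, -0.1, 0], -0.004, 10],
  [[0.05, -0.19, 0], -0.008, 10],
  [[0.07, -0.28, 0], -0.013, 10],
  [[0.1, -0.38, 0], -0.017, 10],
  [[0.12, -0.48, 0], -0.021, 10],
  [[0.14, -0.57, 0], -0.026, 10],
  [[0.17, -0.66, 0], -0.03, 10],
  [[0.19, -0.76, 0], -0.034, 10],
])

```text
time: 52.25
position: [0.4932, 0.058, 0.0997]
tool_rot: [3.142, -0.0, -0.216]
wrist_force: [-0.1, 1.2, -0.6]
finger_gap: 0.0238
grasp_force: 30.0
```

>>> step_arm([
  [[0.03, -0.09, 0], -0.004, 10],
  [[0.07, -0.18, 0], -0.008, 10],
  [[0.1, -0.28, 0], -0.013, 10],
  [[0.14, -0.37, 0], -0.017, 10],
  [[0.17, -0.46, 0], -0.021, 10],
  [[0.2, -0.56, 0], -0.026, 10],
  [[0.24, -0.65, 0], -0.03, 10],
  [[0.27, -0.74, 0], -0.034, 10],
])

```text
time: 53.25
position: [0.5271, 0.1113, 0.0997]
tool_rot: [-3.142, -0.0, -0.11]
wrist_force: [-0.4, 0.0, -0.9]
finger_gap: 0.0239
grasp_force: 30.0
```

>>> step_arm([
  [[0.04, -0.09, 0], -0.004, 10],
  [[0.09, -0.18, 0], -0.009, 10],
  [[0.13, -0.26, 0], -0.013, 10],
  [[0.18, -0.35, 0], -0.018, 10],
  [[0.22, -0.44, 0], -0.022, 10],
  [[0.26, -0.52, 0], -0.026, 10],
  [[0.31, -0.61, 0], -0.031, 10],
  [[0.35, -0.7, 0], -0.035, 10],
])

```text
time: 54.25
position: [0.5611, 0.1638, 0.0997]
tool_rot: [-3.142, -0.0, 0.0]
wrist_force: [0.6, -0.1, -1.4]
finger_gap: 0.0241
grasp_force: 30.0
```

>>> step_arm([
  [[0.06, -0.1, 0], -0.005, 10],
  [[0.12, -0.19, 0], -0.01, 10],
  [[0.18, -0.29, 0], -0.015, 10],
  [[0.25, -0.38, 0], -0.02, 10],
  [[0.31, -0.48, 0], -0.025, 10],
  [[0.37, -0.57, 0], -0.03, 10],
  [[0.43, -0.66, 0], -0.034, 10],
  [[0.43, -0.66, 0], -0.034, 10],
])

```text
time: 55.25
position: [0.5956, 0.2167, 0.0997]
tool_rot: [-3.141, -0.0, 0.107]
wrist_force: [-0.2, -0.4, -1.5]
finger_gap: 0.0237
grasp_force: 30.0
```

>>> step_arm([
  [[0, 0, 0.15], 0, 10],
  [[0, 0, 0.3], 0, 10],
  [[0, 0, 0.45], 0, 10],
  [[0, 0, 0.6], 0, 10],
  [[0, 0, 0.73], 0, 10],
  [[0, 0, 0.84], 0, 10],
  [[0, 0, 0.91], 0, 10],
  [[0, 0, 0.91], 0, 10],
])

```text
time: 56.25
position: [0.5956, 0.2163, 0.0272]
tool_rot: [-3.141, -0.001, 0.106]
wrist_force: [0.6, -0.2, -0.5]
finger_gap: 0.0238
grasp_force: 30.0
```

>>> step_arm([
  [[0, 0, 0], 0, 36],
  [[0, 0, 0], 0, 36],
  [[0, 0, 0], 0, 36],
  [[0, 0, -0.1], 0, 36],
  [[0, 0, -0.3], 0, 36],
  [[0, 0, -0.5], 0, 36],
  [[0, 0, -0.7], 0, 36],
  [[0, 0, -0.91], 0, 60],
])

```text
time: 57.25
position: [0.5954, 0.2163, 0.1014]
tool_rot: [-3.141, -0.001, 0.106]
wrist_force: [0.1, 1.3, 0.1]
finger_gap: 0.0439
grasp_force: 0.0
```

>>> step_arm([
  [[-0.1, 0.03, -0.04], -0.003, 60],
  [[-0.2, 0.07, -0.08], -0.006, 60],
  [[-0.3, 0.1, -0.12], -0.008, 60],
  [[-0.4, 0.14, -0.16], -0.011, 60],
  [[-0.51, 0.17, -0.2], -0.014, 60],
  [[-0.61, 0.2, -0.24], -0.016, 60],
  [[-0.71, 0.24, -0.28], -0.019, 60],
  [[-0.81, 0.27, -0.3], -0.022, 60],
])

```text
time: 58.25
position: [0.5327, 0.1876, 0.1241]
tool_rot: [-3.142, -0.0, 0.176]
wrist_force: [0.3, 0.3, -0.4]
finger_gap: 0.0597
grasp_force: 0.0
```

>>> step_arm([
  [[-0.1, 0.03, -0.02], -0.003, 60],
  [[-0.21, 0.06, -0.04], -0.006, 60],
  [[-0.31, 0.08, -0.06], -0.008, 60],
  [[-0.42, 0.11, -0.08], -0.011, 60],
  [[-0.52, 0.14, -0.1], -0.014, 60],
  [[-0.62, 0.16, -0.12], -0.016, 60],
  [[-0.73, 0.19, -0.14], -0.019, 60],
  [[-0.83, 0.22, -0.14], -0.022, 60],
])

```text
time: 59.25
position: [0.4703, 0.1587, 0.1351]
tool_rot: [-3.142, -0.0, 0.245]
wrist_force: [0.2, -0.1, -0.6]
finger_gap: 0.0599
grasp_force: 0.0
```

>>> step_arm([
  [[-0.12, 0.02, 0], -0.003, 60],
  [[-0.24, 0.05, 0], -0.006, 60],
  [[-0.36, 0.07, 0], -0.009, 60],
  [[-0.48, 0.09, 0], -0.013, 60],
  [[-0.61, 0.11, 0], -0.016, 60],
  [[-0.73, 0.14, 0], -0.019, 60],
  [[-0.85, 0.16, 0], -0.022, 60],
  [[-0.85, 0.16, 0], -0.022, 60],
])

```text
time: 60.25
position: [0.4071, 0.1297, 0.1348]
tool_rot: [-3.142, 0.0, 0.314]
wrist_force: [0.1, 0.0, -0.3]
finger_gap: 0.0599
grasp_force: 0.0
```

Run:
```python
from h import *
crop("side",80,200,260,190,3,"c4")
```

```text
(no output)
```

View pics/c4.png

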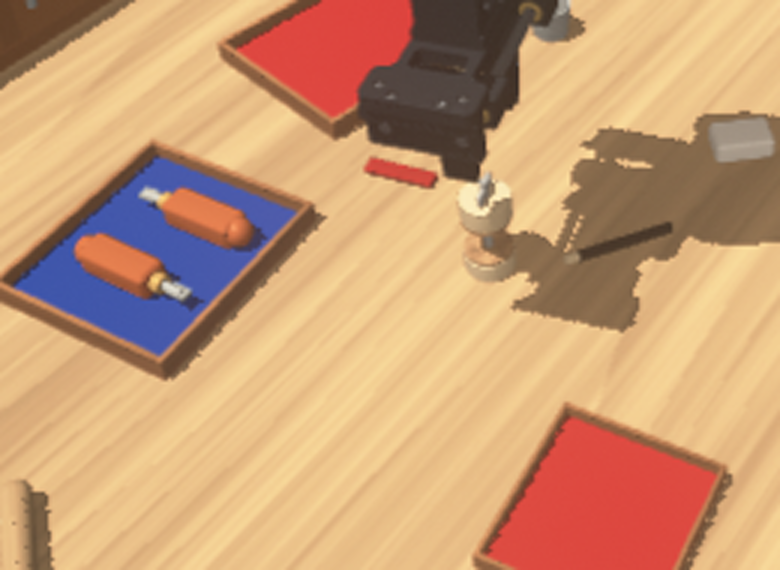

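Both gouges lie flat in the blue tray ((115,265) and (205,215)). The clamp's upper disc is at about (486,203), so I'll cross-check that against the top-view estimate.

Run:
```python
from h import *
print(pix2w("side",486/3+80,197/3+200,.066), pix2w("side",490/3+80,268/3+200,0.008))
c=env.camera_info("side");M=R.from_euler("xyz",c["rotation"]).as_matrix()
y=.315;t=np.array([np.sin(y),-np.cos(y),0])
for s in(-1,1):
    q=M.T@(np.array([.4071,.1297,.118])+s*.038*t-c["eye"]);q=c["camera_matrix"]@q/q[2];print((q[:2]-[80,200])*3)
```

```text
[0.40658318 0.13002398 0.066     ] [0.40148757 0.13811687 0.008     ]
[460.08010618 178.51581912]
[499.88961502 100.05721792]
```

Both cameras agree on (0.407, 0.130). Next: take the clamp.

>>> step_arm([
  [[0, 0, 0.13], 0, 60],
  [[0, 0, 0.26], 0, 60],
  [[0, 0, 0.39], 0, 60],
  [[0, 0, 0.52], 0, 60],
  [[0, 0, 0.65], 0, 60],
  [[0, 0, 0.78], 0, 60],
  [[0, 0, 0.91], 0, 60],
  [[0, 0, 1], 0, 60],
])

```text
time: 61.3
position: [0.4076, 0.1299, 0.0541]
tool_rot: [-3.142, 0.001, 0.314]
wrist_force: [0.5, 0.1, 0.9]
finger_gap: 0.0599
grasp_force: 0.0
```

>>> step_arm([
  [[0, 0, 0], 0, 50],
  [[0, 0, 0], 0, 44],
  [[0, 0, 0], 0, 38],
  [[0, 0, 0], 0, 30],
  [[0, 0, 0], 0, 25],
  [[0, 0, 0], 0, 25],
  [[0, 0, 0], 0, 25],
  [[0, 0, 0], 0, 25],
])

```text
time: 62.3
position: [0.4083, 0.1301, 0.0553]
tool_rot: [3.141, -0.001, 0.314]
wrist_force: [-0.0, -0.3, 4.9]
finger_gap: 0.0346
grasp_force: 30.0
```

>>> step_arm([
  [[0, 0, -0.08], 0, 25],
  [[0, 0, -0.16], 0, 25],
  [[0, 0, -0.24], 0, 25],
  [[0, 0, -0.32], 0, 25],
  [[0, 0, -0.4], 0, 25],
  [[0, 0, -0.5], 0, 25],
  [[0, 0, -0.5], 0, 25],
  [[0, 0, -0.5], 0, 25],
])

```text
time: 63.3
position: [0.4078, 0.13, 0.0949]
tool_rot: [-3.142, 0.0, 0.314]
wrist_force: [-0.6, -0.3, -0.4]
finger_gap: 0.0349
grasp_force: 30.0
```

Run:
```python
from h import *
crop("side",190,200,110,110,5,"c5")
```

```text
(no output)
```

View pics/c5.png

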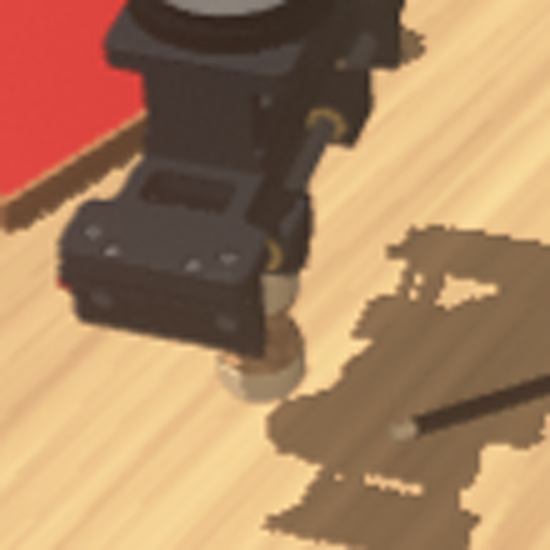

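The clamp hangs upright, with its foot at about (262,370). On to the red tray.

>>> step_arm([
  [[0.1, 0.1, -0.06], 0, 25],
  [[0.19, 0.2, -0.12], 0, 25],
  [[0.28, 0.3, -0.19], 0, 25],
  [[0.38, 0.4, -0.25], 0, 25],
  [[0.48, 0.51, -0.31], 0, 25],
  [[0.57, 0.61, -0.38], 0, 25],
  [[0.66, 0.71, -0.44], 0, 25],
  [[0.76, 0.81, -0.5], 0, 25],
])

```text
time: 64.35
position: [0.4862, 0.0868, 0.1352]
tool_rot: [-3.142, 0.0, 0.314]
wrist_force: [0.0, -0.9, -0.3]
finger_gap: 0.0349
grasp_force: 30.0
```

>>> step_arm([
  [[0.1, 0.1, 0], 0, 25],
  [[0.19, 0.2, 0], 0, 25],
  [[0.28, 0.3, 0], 0, 25],
  [[0.38, 0.4, 0], 0, 25],
  [[0.48, 0.5, 0], 0, 25],
  [[0.57, 0.6, 0], 0, 25],
  [[0.66, 0.7, 0], 0, 25],
  [[0.76, 0.8, 0], 0, 25],
])

```text
time: 65.35
position: [0.5639, 0.0446, 0.1349]
tool_rot: [3.142, 0.0, 0.314]
wrist_force: [0.4, 0.1, -0.9]
finger_gap: 0.0345
grasp_force: 30.0
```

>>> step_arm([
  [[0.11, 0.12, 0], 0, 25],
  [[0.22, 0.24, 0], 0, 25],
  [[0.33, 0.36, 0], 0, 25],
  [[0.44, 0.48, 0], 0, 25],
  [[0.55, 0.6, 0], 0, 25],
  [[0.66, 0.71, 0], 0, 25],
  [[0.76, 0.81, 0], 0, 25],
  [[0.76, 0.81, 0], 0, 25],
])

```text
time: 66.35
position: [0.6419, 0.0017, 0.1349]
tool_rot: [3.141, -0.0, 0.313]
wrist_force: [0.0, 0.2, -2.1]
finger_gap: 0.0349
grasp_force: 30.0
```

>>> step_arm([
  [[0, 0, 0.15], 0, 25],
  [[0, 0, 0.3], 0, 25],
  [[0, 0, 0.45], 0, 25],
  [[0, 0, 0.6], 0, 25],
  [[0, 0, 0.74], 0, 25],
  [[0, 0, 0.85], 0, 25],
  [[0, 0, 0.92], 0, 25],
  [[0, 0, 0.92], 0, 25],
])

```text
time: 67.35
position: [0.6416, 0.0021, 0.0616]
tool_rot: [3.141, -0.001, 0.314]
wrist_force: [0.2, -1.1, 0.2]
finger_gap: 0.0349
grasp_force: 30.0
```

>>> step_arm([
  [[0, 0, 0], 0, 38],
  [[0, 0, 0], 0, 42],
  [[0, 0, 0], 0, 46],
  [[0, 0, 0], 0, 52],
  [[0, 0, 0], 0, 60],
  [[0, 0, 0], 0, 60],
  [[0, 0, 0], 0, 60],
  [[0, 0, 0], 0, 60],
])

```text
time: 68.35
position: [0.6411, 0.0021, 0.0613]
tool_rot: [-3.142, -0.0, 0.314]
wrist_force: [0.9, 0.7, 0.2]
finger_gap: 0.0601
grasp_force: 0.0
```

>>> step_arm([
  [[0, 0, -0.12], 0, 60],
  [[0, 0, -0.25], 0, 60],
  [[0, 0, -0.37], 0, 60],
  [[0, 0, -0.5], 0, 60],
  [[0, 0, -0.62], 0, 60],
  [[0, 0, -0.75], 0, 60],
  [[0, 0, -0.87], 0, 60],
  [[0, 0, -1], 0, 60],
])

```text
time: 69.35
position: [0.641, 0.0021, 0.1419]
tool_rot: [-3.142, 0.0, 0.314]
wrist_force: [0.2, 0.8, 0.1]
finger_gap: 0.06
grasp_force: 0.0
```

>>> step_arm([
  [[-0.12, 0, -0.1], 0, 60],
  [[-0.25, 0, -0.2], 0, 60],
  [[-0.37, 0, -0.3], 0, 60],
  [[-0.5, 0, -0.4], 0, 60],
  [[-0.62, 0, -0.5], 0, 60],
  [[-0.75, 0, -0.6], 0, 60],
  [[-0.87, 0, -0.7], 0, 60],
  [[-1, 0, -0.8], 0, 60],
])

```text
time: 70.35
position: [0.5644, -0.0227, 0.2059]
tool_rot: [3.142, -0.0, 0.314]
wrist_force: [-0.1, -0.1, -0.3]
finger_gap: 0.0601
grasp_force: 0.0
```

>>> step_arm([
  [[-0.12, -0.1, -0.1], 0, 60],
  [[-0.25, -0.2, -0.2], 0, 60],
  [[-0.37, -0.3, -0.3], 0, 60],
  [[-0.5, -0.4, -0.4], 0, 60],
  [[-0.62, -0.5, -0.5], 0, 60],
  [[-0.75, -0.6, -0.6], 0, 60],
  [[-0.87, -0.7, -0.7], 0, 60],
  [[-0.9, -0.8, -0.8], 0, 60],
])

```text
time: 71.35
position: [0.476, 0.0164, 0.2699]
tool_rot: [3.142, -0.0, 0.314]
wrist_force: [-0.2, -0.2, -0.2]
finger_gap: 0.06
grasp_force: 0.0
```

Run:
```python
from h import *
crop("side",70,130,300,220,2.6,"c6");crop("top",100,100,300,200,2.6,"c7")
```

```text
(no output)
```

View pics/c6.png

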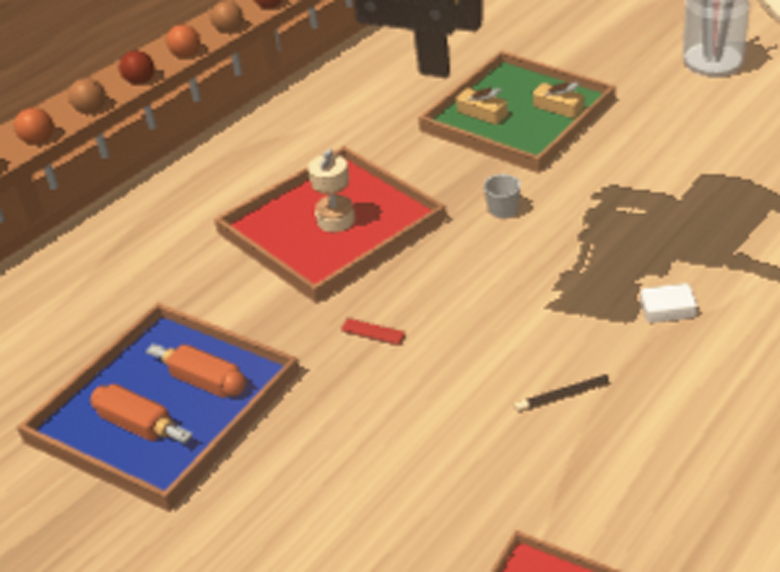

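View pics/c7.png

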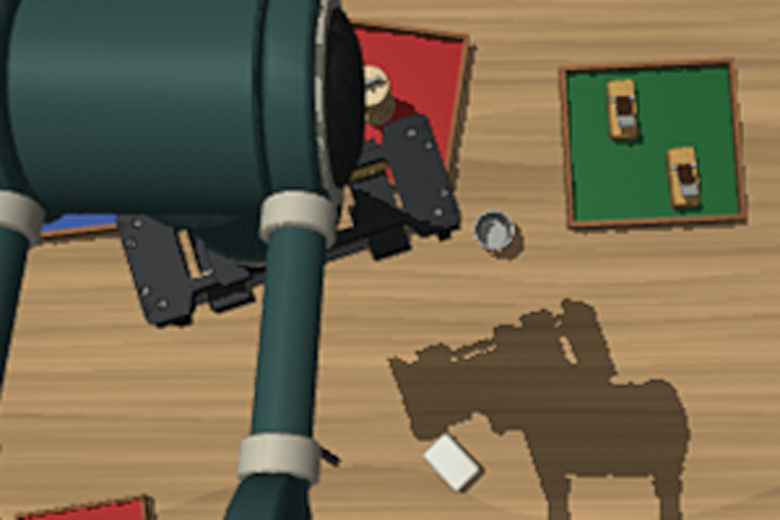

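The side view shows all five things upright or flat in their trays: planes at (482,105) and (557,100), clamp at (333,190), gouges at (140,410) and (205,370). The cup (503,197) and the jar have not moved, and the gripper is clear.

```bash
python3 -c "
from workcell import env
print(env.hand_in())"
```

```text
the job is handed in; nothing more can be done
None
```

All five things are set down in their trays (planes in green, gouges in blue, clamp in the larger red tray), the jar and cup stand where they were, and I handed the job in at about 71 s; the hand-in returned no verdict.

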